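Offer up the matching kiln prop over the empty corner

ROBOT

A 6-joint arm with a two-finger parallel gripper is mounted at the origin on the work surface; the furniture and walls round the work are solid. World frame = base frame: x ahead of the robot, y to its left, z up, the work surface at z = 0. Lengths are in m, angles in degrees, forces in N, time in s.
With the tool pointing down it reaches from about 0.25 to 0.775 m from the base axis. Payload 8.9 kg.
Tool frame: the origin (TCP) lies midway between the tips of the shut fingers; the grasp point (between the pads) lies 19 mm behind it; z points along the fingers, y is the line along which they close (so a half turn about z gives the same grasp; the last joint's range is limited). The gripper opens to 85 mm and grips with 20 to 120 N. Pads are 22 mm wide; open, the fingers measure 114 mm over their backs; the gripper's body (76 mm by 85 mm) begins 54 mm behind the grasp point. The pads swing forward as they close: fully open they stand 13 mm farther back than shut.
Start: joints at [64.211, 16.656, -8.789, 64.555, 0, 82.019], TCP at [0.161, 0.5, 0.231] pointing down, gripper open.
Joint ranges: [-144.48, 144.48], [-52.06, 99.96], [-74.48, 78.29], [-112.23, 115.85], [-86.99, 84.42], [-180, 180]. Speed limits (degrees/s): [127.2, 127.2, 159.86, 180, 180, 180].

INTERFACE

Orientations are given as [roll, pitch, yaw] about the fixed x, y, z axes, in that order (R = Rz(yaw) Ry(pitch) Rx(roll)).
In Python, from bench import arm gives the robot as it stands.
- The arm moves only by the tool step_hand, called after "Emit:" by a JSON object that holds its "api" and its "payload", one argument or row to a line. Schema: {"type":"object","properties":{"motion":{"type":"array","items":{"type":"array","items":{"type":"array","items":{"type":"number"},"minItems":6,"maxItems":6},"minItems":1,"maxItems":12},"minItems":1,"maxItems":1},"jaw":{"type":"number"},"grip_n":{"type":"number"},"only":{"type":"string"},"quiet":{"type":"boolean"},"lines":{"type":"string"}},"required":["motion"],"additionalProperties":false}. motion is a list that holds a single list of rows (three levels of brackets), with 1 to 12 rows, each of 6 numbers: dx, dy, dz in m, then a rotation vector rx, ry, rz in degrees; each row is the pose to reach, as a shift and turn from the pose commanded when the call began, along the tool's axes at that moment; what a row does not reach only later rows make up. A row lasts 1/10 s, in which the tool goes at most 0.05 m and 8.59 degrees, less where a joint would pass 70% of its speed; a pose out of reach is approached as far as the arm can. jaw is the opening from 0.0 (shut) to 1.0 (fully open), set as the call begins (left out keeps the last). The fingers move at their own pace and stop on an object; grip_n is the grip in N (left out, the last holds). Time passes only in rows, so rows that do not move let the fingers close. The tool returns the time, the measured TCP pose, the force, the opening and the grip force at its end. only (a regular expression) keeps the lines of the reply that match it, lines (a string "A,B") keeps lines A to B, and quiet returns only ok. Input that does not fit is refused with a message, and nothing moves.
- arm.observe(): the state, without advancing time (a new reading comes with each control period).
- arm.snapshot(name): name is "scene" or "side" or "wrist"; returns a dict with "image" (480x640x3 uint8, red, green, blue), "fx", "fy", "cx", "cy" (pixels), "R" (3x3) and "t" (3): a world point X has camera coordinates R X + t; the wrist camera has in their place "hand_eye" (4x4, takes a point from camera to tool coordinates, whose origin is the TCP and whose axes are the flange's). Camera axes: x right, y down, z forward; pixel columns grow to the right and rows downward; lengths in m; the calibration is good to about 2 mm. A picture is of the moment at which its call begins: read the wrist's pose just before it. There is no depth.
- arm.hand_in(): hands the job in; it is judged then, once.
The state is a dict: "t": time; "joint_pos": joint angles; "qd": joint speeds; "effort": joint torques, N m; "tcp_pos": TCP position; "tool_rot": TCP orientation; "wrist_force": force on the tool from outside, world axes, zero at the start; "moment": the same for the moment, N m; "opening": opening from 0.0 (shut) to 1.0 (fully open); "finger_force": force on a finger pad.
Only numpy, scipy, OpenCV 4.12 (cv2) and the standard library are available. Lean on these libraries where they do the work, as an engineer would, in place of code of your own. Each camera call takes 0.05 s, during which the arm holds its last target. There are 200 camera calls.

TASK

Take the one loose kiln prop on the table that is as tall as the three already standing on the kiln shelf, carry it upright over them and the cup, and hold it over the empty corner, centred and square with the dark corner marks, its foot about a centimetre above the shelf, so that I can push wads under it. Finish still holding it there, motionless. Neither prop nor gripper may touch the shelf or anything on it, and leave the other two loose props, the cup, the beaker and the jar where they are.

Things in the scene. Friction and masses are not known exactly. Their poses are not given: they have to be found in the camera images.
- prop_short: loose hollow square kiln prop of buff refractory, 40 x 40 mm across, 50 mm tall, 18 mm bore from top to bottom, roughly 125 g (varies by a third), standing upright on the table; origin at the centre of its underside, z up the bore, x and y square to its sides; the three loose props look alike but for height and swap places between runs
- prop_medium: loose hollow square kiln prop of buff refractory, 40 x 40 mm across, 65 mm tall, 18 mm bore from top to bottom, roughly 160 g (varies by a third), standing upright on the table; origin at the centre of its underside, z up the bore, x and y square to its sides; the three loose props look alike but for height and swap places between runs
- prop_tall: loose hollow square kiln prop of buff refractory, 40 x 40 mm across, 80 mm tall, 18 mm bore from top to bottom, roughly 200 g (varies by a third), standing upright on the table; origin at the centre of its underside, z up the bore, x and y square to its sides; the three loose props look alike but for height and swap places between runs
- kiln_shelf: fixed pale kiln shelf lying flat on the table, 200 mm (its x) by 240 mm (its y), 16 mm thick, turned up to 0.3 rad either way; origin at the centre of its underside, z up. Three fixed 40 x 40 x 65 mm square props stand on it, square to its edges, at its own (x, y) = (-70, 90), (70, -90) and (-70, -90) mm; their tops are 81 mm above the table. The corner at (70, 90) mm is empty
- empty_corner (a point): centre of the empty place on the kiln shelf, on the shelf's top face (16 mm above the table), ringed by four dark painted corner marks of a 44 mm square; axes as the kiln shelf's: x and y along its edges, z up. It is square, so a prop may stand in any of four quarter turns
- cup: small terracotta-coloured bisque cup, 68 mm across, 56 mm tall, loose, standing upright in the middle of the kiln shelf; origin at the centre of its underside
- beaker: green glazed beaker, 72 mm across, 78 mm tall, loose, standing on the table beyond the loose props; origin at the centre of its underside
- jar: white glaze jar with a blue lid, 66 mm across, 87 mm tall, loose, standing on the table behind the kiln shelf, toward its right side; origin at the centre of its underside

How it is judged:
By the outcome, as a careful person would: the job done as asked, in the order asked, and still so for the second after the job is handed in, while the arm keeps its last pose, push and grip.
It also fails if it takes over 45 s, if anything falls off the work surface, if the arm or the gripper's body presses on something with over 40 N, if the wrist force passes 120 N, or if a joint passes its speed limit or range.

## Working session

There is one attempt and no reset: what is moved stays moved. The work goes in short steps, Python scripts to look and compute and a tool call to move; the robot and the scene stay as the last step left them, time stands still between calls to the robot, and variables do not carry over. Pictures are saved under pics/ and viewed, at most 13 in all, crops included, and the job is handed in when it is done.

```bash
ls; mkdir -p pics; python3 - <<'E'
from bench import arm
import cv2,numpy as np,pickle
d={}
for n in("scene","side","wrist"):
    o=arm.observe();s=arm.snapshot(n);s['o']=o;d[n]=s
    cv2.imwrite(f'pics/{n}0.png',s['image'][:,:,::-1])
    print(n,{k:np.round(v,3).tolist() for k,v in s.items() if k not in('image','o')})
pickle.dump(d,open('s0.pkl','wb'));print(o)
E
```

```text
bench.py
pics
scene {'fx': 610.928, 'fy': 610.928, 'cx': 324.338, 'cy': 238.348, 'R': [[-0.784, -0.62, -0.007], [-0.3, 0.389, -0.871], [0.543, -0.681, -0.491]], 't': [0.423, 0.223, 1.16]}
side {'fx': 498.18, 'fy': 498.18, 'cx': 323.034, 'cy': 239.705, 'R': [[-0.844, -0.537, -0.017], [-0.22, 0.373, -0.901], [0.49, -0.757, -0.433]], 't': [0.454, 0.177, 0.848]}
wrist {'fx': 413.47, 'fy': 413.47, 'cx': 325.229, 'cy': 238.484, 'hand_eye': [[-0.0, -0.95, -0.313, 0.081], [1.0, -0.0, 0.001, -0.001], [-0.001, -0.313, 0.95, -0.142], [0.0, 0.0, 0.0, 1.0]]}
{'t': 0.1, 'joint_pos': array([ 6.42114745e+01,  1.66863802e+01, -8.82163178e+00,  6.45555736e+01,
        4.84640808e-04,  8.20209648e+01]), 'qd': array([ 0.04329266, -0.07755396,  0.04310122,  0.1137767 , -0.03232612,
       -0.08294457]), 'effort': array([ 1.61225122e-03, -5.37976241e+01,  3.31919289e+01,  9.30298178e-03,
       -1.80842576e-04,  1.66925471e-06]), 'tcp_pos': array([0.16039267, 0.49953077, 0.23081688]), 'tool_rot': array([-1.79937097e+02, -9.30630745e-03,  1.62190504e+02]), 'wrist_force': array([-0.05620808,  0.13987877, -0.37508133]), 'moment': array([-0.03317839, -0.01349991,  0.01230069]), 'finger_force': 0.0, 'opening': 0.9980687927590352}
```

View pics/scene0.png

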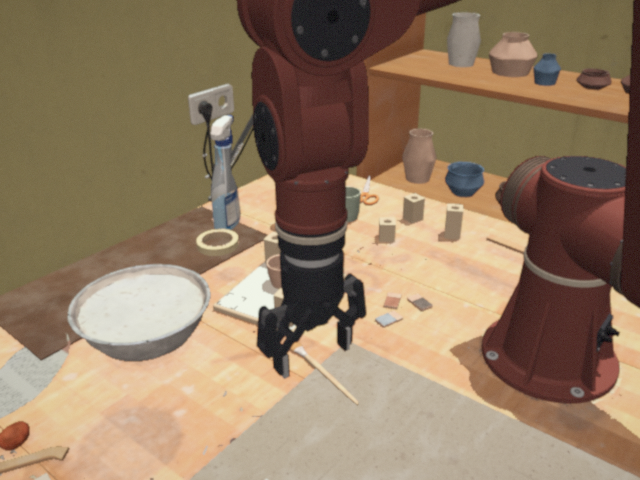

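View pics/side0.png

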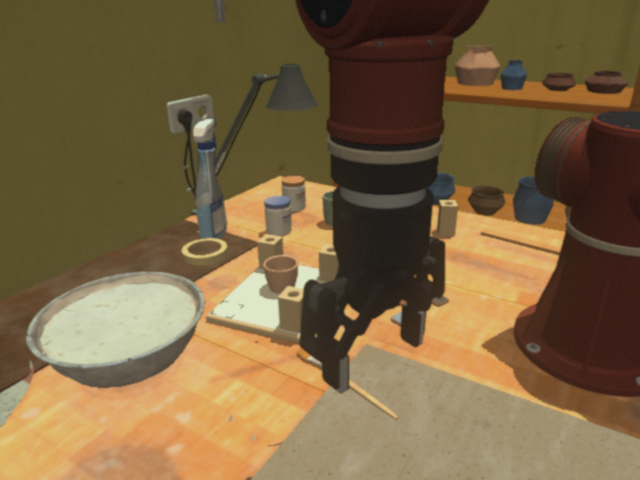

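View pics/wrist0.png

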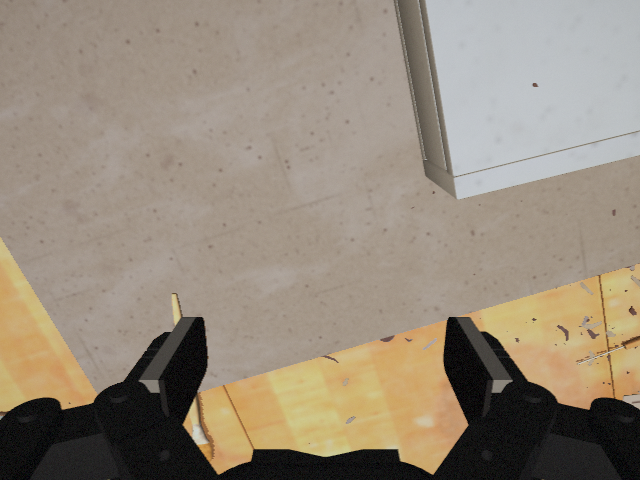

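The scene view shows three loose props at about (387,231), (414,208) and (454,222). The shelf is near (260,290) and mostly hidden by the arm. The side view shows the shelf props at (270,250), (292,308) and (330,265), the cup at (281,273), and the jar with the blue lid at (278,215). The wrist view shows only the table and a white box at the upper right.

```bash
cat > h.py <<'E'
import numpy as np,cv2,pickle
from scipy.spatial.transform import Rotation as Ro
def cam(s):
    """returns Rcw, origin in world"""
    if 'R' in s: R=np.array(s['R']);return R.T,-R.T@np.array(s['t'])
    o=s['o'];Rt=Ro.from_euler('xyz',o['tool_rot'],degrees=True).as_matrix();H=np.array(s['hand_eye'])
    return Rt@H[:3,:3],Rt@H[:3,3]+o['tcp_pos']
def ray(s,p,z):
    R,c=cam(s);d=R@np.array([(p[0]-s['cx'])/s['fx'],(p[1]-s['cy'])/s['fy'],1.]);return c+d*(z-c[2])/d[2]
def proj(s,X):
    R,c=cam(s);v=R.T@(np.array(X)-c);return np.array([s['cx']+s['fx']*v[0]/v[2],s['cy']+s['fy']*v[1]/v[2]])
def totool(o,v):
    return Ro.from_euler('xyz',o['tool_rot'],degrees=True).as_matrix().T@np.array(v)
def snap(n,f):
    from bench import arm
    o=arm.observe();s=arm.snapshot(n);s['o']=o;cv2.imwrite(f'pics/{f}.png',s['image'][:,:,::-1]);pickle.dump(s,open(f+'.pkl','wb'));return s
E
python3 - <<'E'
from h import *
d=pickle.load(open('s0.pkl','rb'));s=d['scene'];w=d['wrist'];S=d['side']
for n,p in dict(A=(387,243),B=(413,222),C=(453,241),beaker=(350,220)).items(): print(n,ray(s,p,0).round(3))
for n,p in dict(box=(458,198),box2=(640,152),boxup=(425,0)).items(): print(n,ray(w,p,0.0).round(3))
for n,p in dict(shL=(208,318),jar=(278,233),cup=(281,290)).items(): print(n,ray(S,p,0).round(3))
for n,p in dict(propfront=(292,293),propback=(270,240),propR=(330,252)).items(): print(n,ray(S,p,.081).round(3))
i=s['image'][170:290,330:490,::-1];cv2.imwrite('pics/c0.png',cv2.resize(i,(800,600),interpolation=cv2.INTER_CUBIC))
print(cam(s)[1],cam(S)[1])
E
```

```text
A [ 0.477 -0.175  0.   ]
B [ 0.484 -0.312  0.   ]
C [ 0.35  -0.285  0.   ]
beaker [ 0.624 -0.219  0.   ]
box [0.2   0.614 0.   ]
box2 [0.209 0.777 0.   ]
boxup [0.034 0.623 0.   ]
shL [0.615 0.281 0.   ]
jar [ 0.732 -0.09   0.   ]
cup [0.558 0.13  0.   ]
propfront [0.452 0.232 0.081]
propback [0.615 0.084 0.081]
propR [0.477 0.067 0.081]
[-0.23137126  0.96540781  0.76670305] [0.0063782  0.81860865 0.53429025]
```

View pics/c0.png

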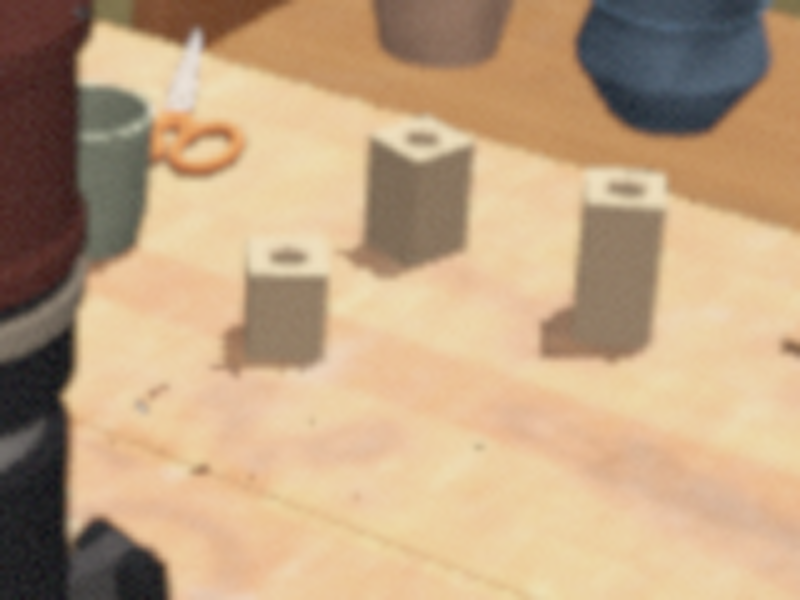

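Prop B, at about (414,208), works out at roughly 65 mm tall from its pixel height and depth. A is about 50 mm and C about 85 mm, so B is the medium prop. I'll look at the shelf with the wrist camera on the way to it.

```bash
python3 - <<'E'
from h import *
from bench import arm
o=arm.observe();print(totool(o,np.array([.54,.17,.29])-o['tcp_pos']),totool(o,np.array([.40,.30,.29])-o['tcp_pos']))
d=pickle.load(open('s0.pkl','rb'));s=d['side']
for p in((35,350),(205,300),(120,380)):print(ray(s,p,.0))
E
```

```text
[-0.4621928  -0.19773196 -0.0589835 ] [-0.28914328 -0.11677605 -0.05903645]
[0.80369255 0.50656782 0.        ]
[0.66521399 0.23830294 0.        ]
[0.61314394 0.47850163 0.        ]
```

Emit:
{"api": "step_hand", "payload": {
  "motion": [
    [[-0.02,-0.01,-0.02,0,0,0],[-0.06,-0.03,-0.04,0,0,0],[-0.105,-0.045,-0.06,0,0,0],[-0.15,-0.065,-0.06,0,0,0],[-0.195,-0.085,-0.06,0,0,0],[-0.24,-0.10,-0.06,0,0,0],[-0.285,-0.12,-0.06,0,0,0],[-0.33,-0.14,-0.06,0,0,0],[-0.375,-0.16,-0.06,0,0,0],[-0.42,-0.18,-0.06,0,0,0],[-0.45,-0.19,-0.06,0,0,0],[-0.46,-0.2,-0.06,0,0,0]]
  ]
}}

```text
t: 1.35
tcp_pos: [0.5394, 0.1667, 0.2904]
tool_rot: [-180.0, -0.0, 162.1]
wrist_force: [-0.1, 1.0, -0.5]
opening: 0.998
finger_force: 0.0
```

Emit:
{"api": "step_hand", "payload": {
  "motion": [
    [[0,0,0,0,0,0],[0,0,0,0,0,0]]
  ]
}}

```text
t: 1.55
tcp_pos: [0.5365, 0.1691, 0.2911]
tool_rot: [-180.0, -0.1, 162.2]
wrist_force: [-0.2, -0.6, -0.1]
opening: 0.999
finger_force: 0.0
```

```bash
python3 -c "
from h import *
s=snap('wrist','w1');print(s['o']['tcp_pos'],s['o']['tool_rot'])"
```

```text
[0.53654832 0.16910548 0.29114939] [-1.79996533e+02 -5.45204655e-02  1.62186780e+02]
```

View pics/w1.png

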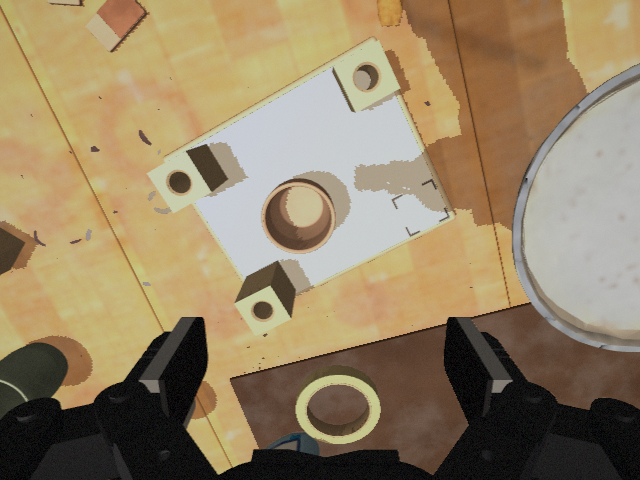

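The whole shelf is visible. The prop bores are at (179,182), (367,77) and (263,310), the cup is at (299,215), and the corner marks are near (393,200), (433,182), (447,215) and (411,234).

```bash
python3 - <<'E'
from h import *
s=pickle.load(open('w1.pkl','rb'));g=cv2.cvtColor(s['image'],cv2.COLOR_RGB2GRAY)
P=[]
for x,y in((179,182),(367,77),(263,310)):
    m=g[y-16:y+17,x-16:x+17];b=cv2.threshold(m,0,255,cv2.THRESH_BINARY_INV+cv2.THRESH_OTSU)[1]
    n,l,st,c=cv2.connectedComponentsWithStats(b);k=l[16,16] or 1+np.argmin(np.hypot(*(c[1:]-16).T))
    px=c[k]+[x-16,y-16];P.append(ray(s,px,.081));print(px,st[k],P[-1])
# shelf dirs
a,b,c=P
print('sides',[np.linalg.norm(P[i]-P[j]) for i,j in((0,1),(0,2),(1,2))])
m=g[170:245,380:456];cv2.imwrite('pics/m.png',cv2.resize(np.hstack([m]),None,fx=8,fy=8,interpolation=cv2.INTER_CUBIC))
for i in P: print(i)
# order: origin corner (-70,-90)=right angle
dark=(m<np.median(m)-60).astype(np.uint8)
n,l,st,ce=cv2.connectedComponentsWithStats(dark,connectivity=8)
for k in range(1,n):
    if st[k,4]>8: print(st[k],ce[k]+[380,170],ray(s,ce[k]+[380,170],.016))
E
```

```text
[179.41333333 181.92266667] [  5   6  23  21 375] [0.48292366 0.05468653 0.081     ]
[369.98765432  74.36625514] [  6   4  22  25 243] [0.45028594 0.23369088 0.081     ]
[262.47810219 309.82116788] [  6   7  20  18 274] [0.61941118 0.07949689 0.081     ]
sides [np.float64(0.18195542906494075), np.float64(0.13872417982461066), np.float64(0.22886488495725882)]
[0.48292366 0.05468653 0.081     ]
[0.45028594 0.23369088 0.081     ]
[0.61941118 0.07949689 0.081     ]
[42  9 15 10 43] [429.72093023 182.72093023] [0.5658549 0.2709224 0.016    ]
[59  8  4  8 10] [440.5 181.8] [0.56828687 0.28156632 0.016     ]
[63 17  4  8  9] [444.55555556 190.77777778] [0.57860923 0.28345344 0.016     ]
[13 25  9  5  9] [397.         196.77777778] [0.56977291 0.23555091 0.016     ]
[68 28  4  8  9] [449.55555556 201.77777778] [0.59146199 0.28583176 0.016     ]
[64 38  3  5  9] [445.11111111 209.77777778] [0.59837911 0.27960025 0.016     ]
[60 46  9  5  9] [444.         218.22222222] [0.60691996 0.27649986 0.016     ]
[29 61 10  5 10] [413.5 233.3] [0.61321992 0.24215467 0.016     ]
```

View pics/m.png

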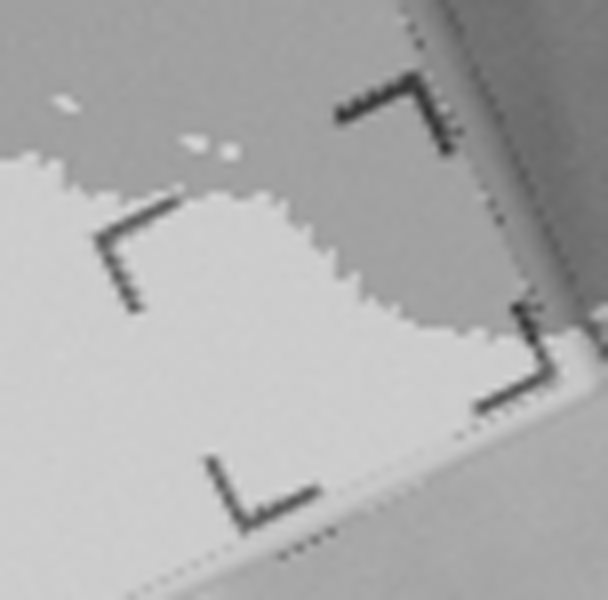

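The four marks' corners in the zoomed crop are at (97,238), (415,77), (551,375) and (245,527).

```bash
python3 - <<'E'
from h import *
s=pickle.load(open('w1.pkl','rb'))
Q=np.array([ray(s,(np.array(p)+.5)/8-.5+[380,170],.016) for p in((97,238),(415,77),(551,375),(245,527))])
print(Q.round(4),Q.mean(0),[np.linalg.norm(Q[i]-Q[i-1]) for i in range(4)])
ang=lambda v:np.degrees(np.arctan2(v[1],v[0]))
print('x-ang',ang(Q[2]-Q[1]),ang(Q[3]-Q[0]),'y-ang',ang(Q[1]-Q[0])-90,ang(Q[2]-Q[3])-90)
A,B,C=[np.array(p) for p in([.4829,.0547],[.4503,.2337],[.6194,.0795])]
print('props',ang(C-A),ang(B-A)-90,'corner',B+C-A)
# B loose prop, from scene: bore at crop (424,138)
d=pickle.load(open('s0.pkl','rb'))['scene']
p=ray(d,(330+424/5,170+138/5),.065);print('B',p)
o=s['o'];print(totool(o,np.array([p[0]+.0,p[1],.25])-o['tcp_pos']))
E
```

```text
[[0.5707 0.2297 0.016 ]
 [0.5629 0.2734 0.016 ]
 [0.6064 0.2813 0.016 ]
 [0.6145 0.2382 0.016 ]] [0.58860953 0.25566341 0.016     ] [np.float64(0.04461077545106038), np.float64(0.04443683969691544), np.float64(0.044299364195229694), np.float64(0.043831680802256266)]
x-ang 10.300397768116625 11.077808453204783 y-ang 10.123502312841666 10.52276283252887
props 10.297458707925916 10.321746216436338 corner [0.5868 0.2585]
B [ 0.49109693 -0.32547037  0.065     ]
[-0.10806488 -0.48476709  0.04107591]
```

Shelf yaw is about 10.4°, and the corner centre is about (0.588, 0.256). The mark sides measure 44 mm, as given. Next I'll hover over the medium prop.

Emit:
{"api": "step_hand", "payload": {
  "motion": [
    [[0,-0.02,0,0,0,0],[-0.01,-0.06,0,0,0,0],[-0.02,-0.105,0,0,0,0],[-0.03,-0.15,0,0,0,0],[-0.04,-0.195,0,0,0,0],[-0.05,-0.24,0,0,0,0],[-0.06,-0.285,0.01,0,0,0],[-0.07,-0.33,0.02,0,0,0],[-0.08,-0.375,0.03,0,0,0],[-0.09,-0.42,0.04,0,0,0],[-0.1,-0.46,0.04,0,0,0],[-0.105,-0.485,0.04,0,0,0]]
  ]
}}

```text
t: 2.8
tcp_pos: [0.4887, -0.3263, 0.2511]
tool_rot: [-180.0, -0.0, 162.2]
wrist_force: [0.9, -0.1, 1.1]
opening: 1.002
finger_force: 0.0
```

Emit:
{"api": "step_hand", "payload": {
  "motion": [
    [[0,0,0,0,0,0],[0,0,0,0,0,0],[0,0,0,0,0,0]]
  ]
}}

```text
t: 3.1
tcp_pos: [0.4893, -0.3234, 0.2516]
tool_rot: [180.0, 0.0, 162.3]
wrist_force: [-0.4, 0.4, -0.5]
opening: 1.001
finger_force: 0.0
```

```bash
python3 -c "
from h import *
s=snap('wrist','w2');print(s['o']['tcp_pos'],s['o']['tool_rot'])"
```

```text
[ 0.48934955 -0.32338388  0.25159802] [1.79980227e+02 2.01698005e-03 1.62293578e+02]
```

View pics/w2.png

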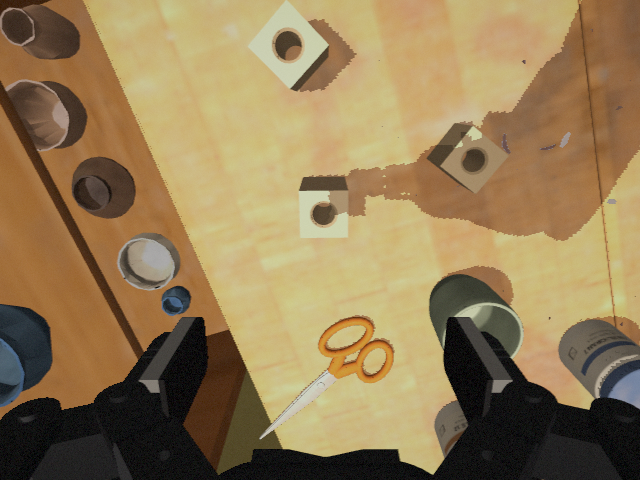

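The medium prop's top face has corners near (299,190), (348,189), (348,238) and (300,238), and it is already almost square with the tool. The short prop is at (470,160) and the tall one at (288,45), both clear of the fingers.

```bash
python3 - <<'E'
from h import *
s=pickle.load(open('w2.pkl','rb'));im=cv2.cvtColor(s['image'],cv2.COLOR_RGB2HSV)
x0,y0=280,170;c=s['image'][y0:258,x0:370]
g=cv2.cvtColor(c,cv2.COLOR_RGB2GRAY);h=im[y0:258,x0:370]
print('sat/val: face',h[60,30],'shadowface',h[35,55],'table',h[80,10],h[10,75],'side',h[12,45])
sat=h[:,:,1].astype(int);m=((sat<90)&(h[:,:,2]>110)).astype(np.uint8)
m=cv2.morphologyEx(m,cv2.MORPH_OPEN,np.ones((3,3),np.uint8))
cs=cv2.findContours(m,cv2.RETR_EXTERNAL,cv2.CHAIN_APPROX_NONE)[0];k=max(cs,key=cv2.contourArea)
r=cv2.minAreaRect(k);print(r)
for nm,q in(('auto',cv2.boxPoints(r)+[x0,y0]),('eye',np.array([(299,190),(348,189.5),(348.5,238),(300,238.5)]))):
    Q=np.array([ray(s,p,.065) for p in q]);print(nm,q.round(1).tolist(),Q.mean(0),[round(np.linalg.norm(Q[i]-Q[i-1]),4) for i in range(4)],[round(np.degrees(np.arctan2(*(Q[i]-Q[i-1])[1::-1]))%90,1) for i in range(4)])
print('bore',ray(s,(323.5,214),.065))
w=pickle.load(open('w1.pkl','rb'));print('bowl',ray(w,(513,235),.09),ray(w,(525,180),.09))
# A, C size checks
for nm,e,f in(('C',(288,0),(328,46)),('A',(509,155),(477,193))):
    for z in(.05,.065,.08):print(nm,z,np.linalg.norm(ray(s,e,z)-ray(s,f,z)).round(4))
E
```

```text
sat/val: face [ 34  42 211] shadowface [ 18  88 171] table [ 23  90 207] [ 14 114 164] side [ 17 108  87]
((34.119991302490234, 45.34000015258789), (52.75017166137695, 67.4579849243164), 81.8698959350586)
auto [[277.0, 194.0], [343.8, 184.5], [351.2, 236.7], [284.5, 246.2]] [ 0.49401702 -0.33482407  0.065     ] [np.float64(0.0449), np.float64(0.0544), np.float64(0.0445), np.float64(0.0566)] [np.float64(78.2), np.float64(80.5), np.float64(81.1), np.float64(80.8)]
eye [[299.0, 190.0], [348.0, 189.5], [348.5, 238.0], [300.0, 238.5]] [ 0.49531191 -0.32678547  0.065     ] [np.float64(0.0411), np.float64(0.0394), np.float64(0.0411), np.float64(0.0405)] [np.float64(72.3), np.float64(72.9), np.float64(73.9), np.float64(72.9)]
bore [ 0.49484591 -0.32696273  0.065     ]
bowl [0.61398782 0.31558299 0.09      ] [0.56909099 0.33335228 0.09      ]
C 0.05 0.0426
C 0.065 0.0408
C 0.08 0.0389
A 0.05 0.0389
A 0.065 0.0372
A 0.08 0.0355
```

Prop top centre is (0.495, -0.327) with yaw ≡ 73° (mod 90), and the sides measure about 40 mm at z = 65 mm, as they should. The bowl rim is as little as 65 mm from the corner on its +y side. At the goal I'll therefore close the fingers along the shelf's x axis, which means tool yaw 100.4°.

```bash
python3 - <<'E'
from h import *
from bench import arm
o=arm.observe();print(o['tcp_pos'],totool(o,np.array([.495,-.327,.024])-o['tcp_pos']))
E
```

```text
[ 0.48938736 -0.32343387  0.25163037] [-0.00640197 -0.00173561  0.22763085]
```

Emit:
{"api": "step_hand", "payload": {
  "motion": [
    [[-0.006,-0.002,0.02,0,0,-0.7],[-0.006,-0.002,0.05,0,0,-0.7],[-0.006,-0.002,0.08,0,0,-0.7],[-0.006,-0.002,0.11,0,0,-0.7],[-0.006,-0.002,0.14,0,0,-0.7],[-0.006,-0.002,0.17,0,0,-0.7],[-0.006,-0.002,0.195,0,0,-0.7],[-0.006,-0.002,0.212,0,0,-0.7],[-0.006,-0.002,0.222,0,0,-0.7],[-0.006,-0.002,0.227,0,0,-0.7],[-0.006,-0.002,0.227,0,0,-0.7],[-0.006,-0.002,0.227,0,0,-0.7]]
  ]
}}

```text
t: 4.35
tcp_pos: [0.4947, -0.3291, 0.0252]
tool_rot: [-180.0, 0.1, 162.9]
wrist_force: [0.8, -0.0, -0.2]
opening: 1.001
finger_force: 0.0
```

Emit:
{"api": "step_hand", "payload": {
  "motion": [
    [[0,0,0,0,0,0],[0,0,0,0,0,0],[0,0,0,0,0,0],[0,0,0,0,0,0],[0,0,0,0,0,0],[0,0,0,0,0,0],[0,0,0,0,0,0],[0,0,0,0,0,0],[0,0,0,0,0,0],[0,0,0,0,0,0]]
  ],
  "jaw": 0,
  "grip_n": 50
}}

```text
t: 5.35
tcp_pos: [0.4944, -0.3291, 0.0248]
tool_rot: [-180.0, 0.0, 162.9]
wrist_force: [-0.3, 0.9, 5.8]
opening: 0.461
finger_force: 51.2
```

Gripped at opening 0.461, about 39 mm, which matches the prop. Next: lift, then check with the wrist camera.

Emit:
{"api": "step_hand", "payload": {
  "motion": [
    [[0,0,-0.005,0,0,0],[0,0,-0.02,0,0,0],[0,0,-0.04,0,0,0],[0,0,-0.065,0,0,0],[0,0,-0.09,0,0,0],[0,0,-0.115,0,0,0],[0,0,-0.135,0,0,0],[0,0,-0.145,0,0,0],[0,0,-0.15,0,0,0],[0,0,-0.15,0,0,0],[0,0,-0.15,0,0,0]]
  ]
}}

```text
t: 6.45
tcp_pos: [0.4936, -0.3285, 0.1732]
tool_rot: [180.0, -0.1, 162.9]
wrist_force: [0.4, -0.5, -2.2]
opening: 0.462
finger_force: 50.6
```

```bash
python3 - <<'E'
from h import *
s=snap('wrist','w3');o=s['o'];print(o['opening'],o['finger_force'],o['tcp_pos'],o['wrist_force'])
E
```

```text
0.46244307419494024 50.58202039450407 [ 0.49362014 -0.32849494  0.17324049] [ 0.39792774 -0.50766755 -2.2346429 ]
```

View pics/w3.png

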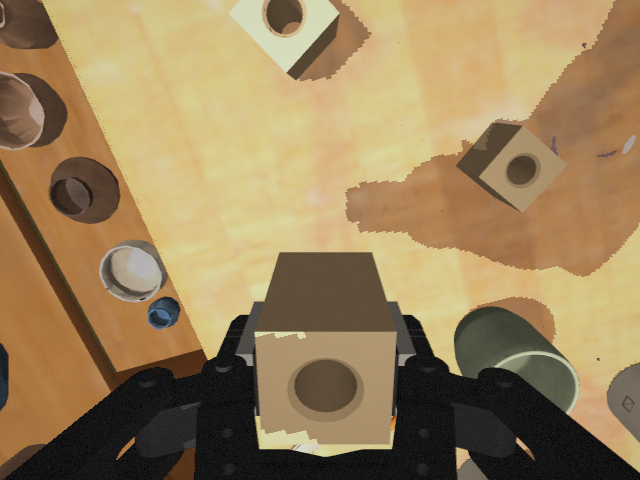

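The prop is lifted and upright. Its near face runs from the top edge (256–395, 332) to the foot edge (279–373, 253). I'll locate it in the tool frame.

```bash
python3 - <<'E'
from h import *
from scipy.optimize import least_squares
s=pickle.load(open('w3.pkl','rb'));H=np.array(s['hand_eye'])
def pj(X):
    v=H[:3,:3].T@(np.array(X)-H[:3,3]);return s['cx']+s['fx']*v[0]/v[2],s['cy']+s['fy']*v[1]/v[2]
obs=np.array([(256,332),(395,331),(279,253),(373,253)],float)
f=lambda p:(np.array([pj((p[0],p[1]-sg*.02,z)) for z in(p[2],p[2]+p[3]) for sg in(1,-1)])-obs).ravel()
r=least_squares(f,[.02,0,-.04,.065]);print('face x,y,ztop,H',r.x.round(4),r.fun.round(1))
f2=lambda p:f([*p,.065]);q=least_squares(f2,[.02,0,-.04]);print('H=65:',q.x.round(4),q.fun.round(1))
x,y,zt=q.x;off=np.array([x-.02,y,zt+.065]);print('foot in tool',off)
o=s['o']
Rt=Ro.from_euler('xyz',o['tool_rot'],degrees=True).as_matrix();print('foot world',Rt@off+o['tcp_pos'])
# goal
yaw=100.4;Rg=Ro.from_euler('xyz',[180,0,yaw],degrees=True).as_matrix()
for z in(.10,.0265):
    g=np.array([.588,.2562,.016+z-.0165+.0])if 0 else np.array([.588,.2562,z])
    t=g-Rg@off;print('tcp goal',t,'shift',totool(o,t-o['tcp_pos']))
E
```

```text
face x,y,ztop,H [ 0.0187 -0.0004 -0.0378  0.0642] [-0.2 -0.6  0.9  0.3  0.3  0.3 -1.3  0.2]
H=65: [ 0.0185 -0.0004 -0.0376] [-0.  -0.4  0.7  0.5  0.6 -0.1 -1.6 -0.1]
foot in tool [-0.00154643 -0.00042175  0.02738027]
foot world [ 0.49493962 -0.32932417  0.14585765]
tcp goal [0.58813566 0.25779716 0.12738027] shift [0.08208986 0.58812151 0.04635855]
tcp goal [0.58813566 0.25779716 0.05388027] shift [0.08197877 0.58807475 0.11985845]
```

The height fits at about 64 mm, so this is the medium prop. Carrying it across with the foot about 148 mm up, turning as it goes.

Emit:
{"api": "step_hand", "payload": {
  "motion": [
    [[0.002,0.015,0,0,0,2],[0.006,0.045,0,0,0,6],[0.012,0.085,0,0,0,11],[0.017,0.125,0,0,0,17],[0.023,0.165,0,0,0,23],[0.029,0.205,0,0,0,29],[0.034,0.245,0,0,0,35],[0.04,0.285,0,0,0,41],[0.045,0.325,0,0,0,47],[0.051,0.365,0,0,0,53],[0.056,0.4,0,0,0,58],[0.06,0.43,0,0,0,62.5]]
  ]
}}

```text
t: 7.7
tcp_pos: [0.5628, 0.1018, 0.1734]
tool_rot: [-179.9, -0.0, 100.2]
wrist_force: [-0.2, -0.2, -1.3]
opening: 0.465
finger_force: 50.6
```

Emit:
{"api": "step_hand", "payload": {
  "motion": [
    [[0,0,0,0,0,0],[0,0,0,0,0,0]]
  ]
}}

```text
t: 7.9
tcp_pos: [0.5627, 0.1001, 0.1734]
tool_rot: [-179.9, 0.0, 100.5]
wrist_force: [0.0, -0.8, -2.1]
opening: 0.461
finger_force: 50.8
```

```bash
python3 - <<'E'
from h import *
from bench import arm
o=arm.observe();t=np.array([.5881,.2578,.12]);print(totool(o,t-o['tcp_pos']),o['tool_rot'],o['tcp_pos'])
E
```

```text
[0.15039246 0.05388877 0.05332446] [-1.79911409e+02  8.24605027e-03  1.00533066e+02] [0.56269118 0.10011334 0.17342936]
```

Emit:
{"api": "step_hand", "payload": {
  "motion": [
    [[0.015,0.005,0,0,0,0],[0.04,0.014,0,0,0,0],[0.07,0.025,0,0,0,0],[0.1,0.036,0,0,0,0],[0.125,0.045,0,0,0,0],[0.142,0.051,0,0,0,0],[0.15,0.054,0,0,0,0],[0.15,0.054,0.02,0,0,0],[0.15,0.054,0.045,0,0,0],[0.15,0.054,0.065,0,0,0],[0.15,0.054,0.075,0,0,0],[0.15,0.054,0.08,0,0,0]]
  ]
}}

```text
t: 9.1
tcp_pos: [0.5889, 0.2562, 0.0934]
tool_rot: [-179.9, 0.0, 100.3]
wrist_force: [0.6, -0.2, -2.0]
opening: 0.462
finger_force: 50.9
```

Emit:
{"api": "step_hand", "payload": {
  "motion": [
    [[0,0,0,0,0,0],[0,0,0,0,0,0],[0,0,0,0,0,0]]
  ]
}}

```text
t: 9.4
tcp_pos: [0.59, 0.2572, 0.0954]
tool_rot: [179.9, -0.0, 100.4]
wrist_force: [0.5, -0.5, -1.4]
opening: 0.465
finger_force: 50.9
```

```bash
python3 - <<'E'
from h import *
a=snap('wrist','w4');b=snap('side','sd4');c=snap('scene','sc4');print(a['o']['tcp_pos'],a['o']['tool_rot'])
L=c['image'][200:340,170:340];M=b['image'][205:345,190:360]
cv2.imwrite('pics/c4.png',cv2.resize(np.vstack([cv2.resize(np.hstack([L,M]),(800,329),interpolation=cv2.INTER_CUBIC),np.hstack([cv2.resize(a['image'],(361,271)),np.zeros((271,439,3),np.uint8)])])[:,:,::-1],None,fx=1,fy=1))
E
```

```text
[0.58998482 0.25717892 0.09536532] [ 1.79904655e+02 -1.06405803e-02  1.00389316e+02]
```

View pics/c4.png

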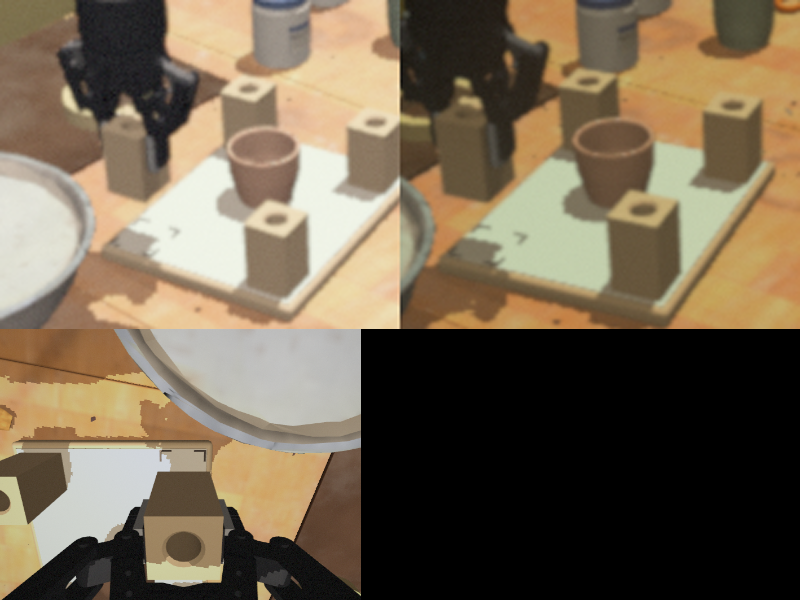

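All three views show the prop upright over the empty corner, with the cup and the shelf props undisturbed. In the wrist view, the two far marks appear just beyond the foot edge, at about (284,215) and (365,215) at full resolution.

```bash
python3 - <<'E'
from h import *
s=pickle.load(open('w4.pkl','rb'))
c=s['image'][200:270,265:385,::-1];cv2.imwrite('pics/c5.png',cv2.resize(c,(720,420),interpolation=cv2.INTER_CUBIC))
E
```

```text
(no output)
```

View pics/c5.png

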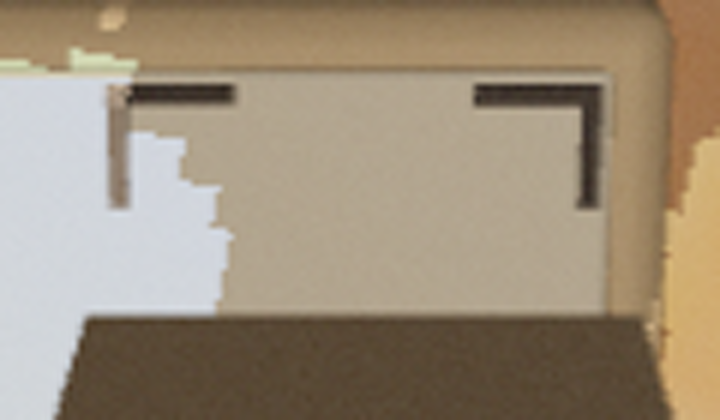

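```bash
python3 - <<'E'
from h import *
s=pickle.load(open('w4.pkl','rb'));H=np.array(s['hand_eye'])
def rt(p,z):
    d=H[:3,:3]@np.array([(p[0]-s['cx'])/s['fx'],(p[1]-s['cy'])/s['fy'],1.]);c=H[:3,3];return c+d*(z-c[2])/d[2]
f=lambda u,v:((u+.5)/6-.5+265,(v+.5)/6-.5+200)
for zf in(.0245,.0265):
    a,b=rt(f(85,315),zf),rt(f(643,315),zf);print('foot',a,b,np.linalg.norm(a-b))
for zm in(.077,.079,.081):
    a,b=rt(f(107,84),zm),rt(f(602,84),zm);print('mark',zm,a,b,np.linalg.norm(a-b),np.degrees(np.arctan2((b-a)[0],(b-a)[1])))
E
```

```text
foot [ 0.0192552  -0.02041467  0.0245    ] [0.01925287 0.01935881 0.0245    ] 0.039773481005354834
foot [ 0.01852321 -0.02065383  0.0265    ] [0.01852085 0.01959842 0.0265    ] 0.04025225689506137
mark 0.077 [ 0.02240857 -0.02390428  0.077     ] [0.02240625 0.02113213 0.077     ] 0.04503641916181513 -0.0029491924185603823
mark 0.079 [ 0.02188118 -0.02411794  0.079     ] [0.02187884 0.02133043 0.079     ] 0.045448375529618584 -0.0029491924185536898
mark 0.081 [ 0.0213538 -0.0243316  0.081    ] [0.02135144 0.02152873 0.081     ] 0.04586033189742205 -0.0029491924185557853
```

The foot and marks agree within about 1 mm and are parallel. I'll shift -1 mm in tool y and lower by 44 mm.

Emit:
{"api": "step_hand", "payload": {
  "motion": [
    [[0,-0.001,0.004,0,0,0],[0,-0.001,0.011,0,0,0],[0,-0.001,0.018,0,0,0],[0,-0.001,0.025,0,0,0],[0,-0.001,0.031,0,0,0],[0,-0.001,0.036,0,0,0],[0,-0.001,0.04,0,0,0],[0,-0.001,0.042,0,0,0],[0,-0.001,0.0435,0,0,0],[0,-0.001,0.044,0,0,0],[0,-0.001,0.044,0,0,0],[0,-0.001,0.044,0,0,0]]
  ]
}}

```text
t: 10.75
tcp_pos: [0.5885, 0.2569, 0.0505]
tool_rot: [180.0, -0.0, 100.4]
wrist_force: [-0.4, -0.0, -2.0]
opening: 0.466
finger_force: 50.9
```

Emit:
{"api": "step_hand", "payload": {
  "motion": [
    [[0,0,0,0,0,0],[0,0,0,0,0,0],[0,0,0,0,0,0],[0,0,0,0,0,0]]
  ]
}}

```text
t: 11.15
tcp_pos: [0.5884, 0.2569, 0.0503]
tool_rot: [180.0, 0.0, 100.4]
wrist_force: [-0.3, -0.2, -1.3]
opening: 0.464
finger_force: 50.9
```

```bash
python3 - <<'E'
from h import *
a=snap('wrist','w6');b=snap('side','sd6');c=snap('scene','sc6');print(a['o']['tcp_pos'],a['o']['tool_rot'],a['o']['qd'].round(2))
L=c['image'][200:340,170:340];W=a['image'][200:270,265:385]
cv2.imwrite('pics/c6.png',np.hstack([cv2.resize(L,(400,329),interpolation=cv2.INTER_CUBIC),cv2.resize(W,(400,329),interpolation=cv2.INTER_CUBIC)])[:,:,::-1])
E
```

```text
[0.58835125 0.25687348 0.05034542] [1.79994693e+02 7.58974506e-04 1.00391602e+02] [-0.05  0.02 -0.08 -0.08 -0.04 -0.13]
```

View pics/c6.png

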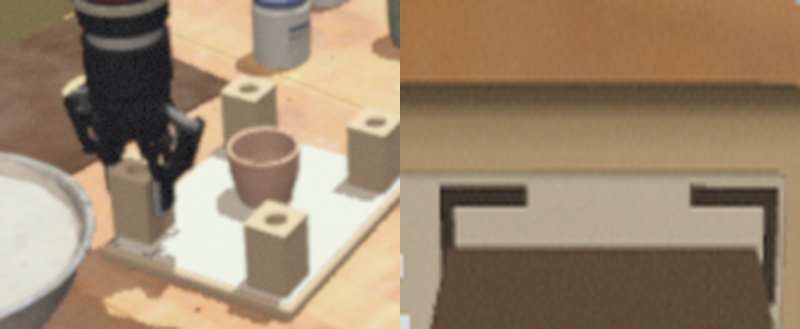

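The foot sits inside the marks, with an even gap of about a centimetre. Last numeric check of the residual offset follows.

```bash
python3 - <<'E'
from h import *
s=pickle.load(open('w6.pkl','rb'));H=np.array(s['hand_eye'])
def rt(p,z):
    d=H[:3,:3]@np.array([(p[0]-s['cx'])/s['fx'],(p[1]-s['cy'])/s['fy'],1.]);c=H[:3,3];return c+d*(z-c[2])/d[2]
g=cv2.cvtColor(s['image'],cv2.COLOR_RGB2GRAY)
print(g[242,270:300].tolist(),g[242,350:385].tolist());print(g[247,270:285],g[247,370:385]);print(g[234:258,290]);print(g[254,270:285],g[254,366:382])
f=lambda u,v:(265+(u-400)/3.333-.5,200+v/4.7-.5)
for p in((443,248),(757,248)):print('foot',rt(f(*p),.0255))
for p in((440,186),(778,186)):print('mark',rt(f(*p),.0355))
E
```

```text
[169, 169, 168, 170, 168, 169, 153, 55, 53, 55, 53, 57, 54, 54, 55, 48, 55, 53, 51, 58, 48, 52, 55, 52, 57, 56, 52, 58, 56, 53] [169, 156, 81, 57, 52, 55, 57, 60, 58, 54, 55, 57, 56, 61, 57, 56, 57, 60, 59, 57, 57, 56, 58, 58, 56, 54, 56, 58, 109, 162, 146, 150, 148, 151, 151]
[168 169 169 169 168 167 156  82  52  56  60 119 169 170 169] [171 169 168 157  85  58  61  71 115 155 142 149 149 151 149]
[148 148 136 149 163 111  50  56  48  58 169 169 171 171 171 169 169 169
 124  76  78  79  75  76]
[169 167 167 169 167 169 158 107  66  77  80  76  78  77  80] [ 78  78  80  77  80  77 117 153  54  59  56  86 132 146 138 149]
foot [ 0.01880613 -0.02111579  0.0255    ]
foot [0.01880382 0.01942314 0.0255    ]
mark [ 0.02147762 -0.02252331  0.0355    ]
mark [0.02147513 0.02323903 0.0355    ]
```

Residual is about 1 mm in tool y. I'll correct that, let it settle and hand in.

Emit:
{"api": "step_hand", "payload": {
  "motion": [
    [[0,0.0005,0,0,0,0],[0,0.001,0,0,0,0],[0,0.001,0,0,0,0],[0,0.001,0,0,0,0],[0,0.001,0,0,0,0],[0,0.001,0,0,0,0],[0,0.001,0,0,0,0]]
  ]
}}

```text
t: 12.0
tcp_pos: [0.5893, 0.257, 0.0503]
tool_rot: [-180.0, 0.0, 100.4]
wrist_force: [-0.3, -0.4, -1.8]
opening: 0.463
finger_force: 50.9
```

```bash
python3 - <<'E'
from h import *
s=snap('wrist','w7');g=cv2.cvtColor(s['image'],cv2.COLOR_RGB2GRAY).astype(int)
print(g[247,270:285],g[247,368:385],g[254,272:282],g[254,366:382],g[234:258,290])
E
python3 -c "
from bench import arm
o=arm.observe();print(o['tcp_pos'],o['finger_force'],o['qd'].round(2))"
```

```text
[167 169 169 168 153  50  49  51  81 137 169 169 170 170 168] [171 172 169 154  54  57  56  85 132 149 137 148 150 152 150 146 142] [169 170 153  79  53  52  64  79  78  78] [ 75  79  77  77  78  77  70  60  58  99 151 156 135 150 152 149] [150 148 135 144 165 111  52  55  52  60 170 170 169 167 169 169 169 168
 126  74  79  78  79  77]
[0.58929724 0.25705956 0.05032664] 50.878610126674175 [ 0.07  0.13  0.05  0.14 -0.12 -0.15]
```

```bash
python3 -c "
from bench import arm
print(arm.hand_in())"
```

```text
the job is handed in; nothing more can be done
None
```

I handed the job in with the arm holding the medium (65 mm) prop still over the empty corner, centred within about 1 mm, square with the marks and its foot about 1 cm above the shelf; it took about 12 s and I saw no contact with the shelf or anything on it.

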